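Raise the stain pail's bail and hang the pail on the twin-prong hanger

TASK

On the carver's bench, swing the flat-lying wire bail of the green lidded stain pail up until it stands upright, while the pail still stands on the bench; then lift the pail by its bail and hang it on the yellow hanger, the bail's wire resting in the dips of both prongs, and let go. Keep the pail upright, lower it into the hanger rather than dropping it, and leave everything else on the bench where it is.

Things in the scene. Friction and masses are not known exactly. Their poses are not given: they have to be found in the camera images.
- pail: Green tapered pail with a pressed-on lid, 90 mm across at the top, 82 mm at the foot, lid top 70 mm up; about 0.65 kg. Origin: centre of its underside, z up. Its steel wire bail hinges on two ears on its +y and -y sides, on a line along its y axis 82 mm above the underside; flat, the bail lies out towards the pail's +x.
- bail_grip (a point): Centre of the bail's round light-wood grip (14 mm thick, 44 mm long, spins freely on the wire), mid-way along the bail's straight top wire, 95 mm from the hinge line. Wire 7 mm thick, 24 mm of it bare on each side of the grip; legs 108 mm apart. y runs along the top wire, x outwards from the hinge line. With the bail flat the grip is 82 mm above the bench, 41 mm clear of the pail's rim.
- hanger_seat (a point): Where the middle of the bail's top wire lies when hung: midway between the hanger's two prongs, 235 mm above the bench. z up, y across the prongs; the wire must lie along y, either way round. The prongs come from the post at +x and end in upturned tips at -x: the pail must come in from -x, its bail over the tips and its lid below them. Nothing of the hanger stands more than 25 mm above this point.
- hanger: Yellow hanger fixed to the bench; origin on the bench right under hanger_seat. Post 245 mm tall at x +106 mm, base plate 12 mm thick from x +60 to +150 mm. Two prongs of 10 mm bar, 36 mm to either side (62 mm free between them), run from the post along -x; each has a dip 14 mm long at x 0 with sloped sides 22 mm high towards the post and 24 mm high at the tip, x -24 mm.
- chisel_a: Bystander: chisel with a light wood handle, 195 mm long, 20 mm high, lying on the bench; origin on the underside at the front end of the handle.
- chisel_b: Bystander: chisel with a dark handle, 195 mm long, 20 mm high, lying; origin on the underside at the front end of the handle.
- brush: Bystander: brush lying on the bench near the robot; origin on its underside.
- stone: Bystander: grey honing stone 150 x 50 x 24 mm; origin under its centre.
- blank: Bystander: wooden blank 90 x 65 x 45 mm; origin under its centre.
- wax_tin: Bystander: round wax tin with orange label, 76 mm across, 50 mm high, without a bail; origin under its centre.
- mallet: Bystander: round carver's mallet standing on its head, 84 mm across, 205 mm tall; origin under its centre.
- bail_wire (a joint): Bail angle, rad: 0 lying flat (level, out over the pail's +x side), 1.57 upright above the pail, 3.14 flat on the other side. Light hinge friction (about 0.035 N m): the bail stays at whatever angle it is left.

How it is judged:
By the outcome, as a careful person would: the job done as asked, in the order asked, and still so for the second after the job is handed in, with the robot touching nothing.
It also fails if it takes over 61 s, if anything falls off the work surface, if the arm or the gripper's body presses on something with over 40 N, if the wrist force passes 120 N, or if a joint passes its speed limit or range.

ROBOT

A 6-joint arm with a two-finger parallel gripper is mounted at the origin on the work surface. World frame = base frame: x ahead of the robot, y to its left, z up, the work surface at z = 0. Lengths are in mm, angles in rad, forces in N, time in s.
With the tool pointing down it reaches from about 400 to 925 mm from the base axis. Payload 12.5 kg.
Tool frame: the origin (TCP) lies on the front face of the gripper's body, between the roots of the fingers; the fingertips stand 78 mm ahead of it and the grasp point (between the pads) lies 59 mm ahead of it (env.nose_length is the distance from the TCP to the fingertips, in mm); z points along the fingers, y is the line along which they close (so a half turn about z gives the same grasp; the last joint's range is limited). The gripper opens to 95 mm and grips with 3 to 60 N. Pads are 20 mm wide; open, the fingers measure 119 mm over their backs; the gripper's body (75 mm by 180 mm) begins 59 mm behind the grasp point.
Start: joints at [1.041, 0.491, 1.559, -0, 1.092, -0.106], TCP at [256.999, 569.727, 292.261] pointing down, gripper open.
Joint ranges: [-3.1, 3.1], [-0.84, 2.19], [0.05, 2.79], [-1.13, 4.28], [0.06, 2.93], [-2.69, 2.69]. Speed limits (rad/s): [2.22, 2.22, 2.79, 3.14, 3.14, 3.14].

INTERFACE

Orientations are given as [roll, pitch, yaw] about the fixed x, y, z axes, in that order (R = Rz(yaw) Ry(pitch) Rx(roll)).
In Python, from cell import env gives the robot as it stands.
- The arm moves only by the tool jog_arm, never from a script. Its argument "motion" is a list of rows, each a list of 7 numbers: the turn, a rotation vector about the tool's x, y, z in degrees, then the shift along the tool's x, y, z in mm, then the finger opening in mm, from 0 to 95.1. In form: [[wx, wy, wz, x, y, z, hand], ...]. A call has 1 to 10 rows; each row shifts and turns the commanded pose from where the row before left it, along the tool's axes as they then stand; what a row does not reach is not made up. A row lasts 1/8 s, in which the tool goes at most 62.5 mm and 10.7 degrees, less where a joint would pass 70% of its speed; a pose out of reach is approached as far as the arm can. A call is refused whole if a number of a shift passes 62.5 or a number of a turn 10.7, either way. A call with a gripper value outside its range is refused whole. The fingers move at their own pace and stop on an object; the grip force is fixed at half the most. Time passes only in rows, so rows that do not move let the fingers close. It gives the time, the measured TCP pose, the force, the opening and the grip force at its end, in the units of the state.
- env.state(): the state, without advancing time (a new reading comes with each control period).
- env.read_camera(name): name is "scene" or "top" or "wrist"; returns a dict with "color" (480x640x3 uint8, red, green, blue), "z_map" (480x640 float32, mm along the optical axis (not along the pixel's ray), 0 where there is no reading), "camera_matrix" (3x3 intrinsics, pixels), "world_to_cam" (4x4, takes a point from world to camera coordinates). Camera axes: x right, y up, looking along -z (the intrinsics and any distortion apply to the point x, -y, -z); pixel columns grow to the right and rows downward; lengths in mm; the calibration is good to about 2 mm. A picture is of the moment at which its call begins.
- env.job_done(): hands the job in; it is judged then, once.
Trained networks look in the newest picture that a camera, given by its name, has taken for a name from the list of things; names that differ only in an ending like _2 or _b are one class to them, and where a whole thing is asked for, a point or a joint stands for the part that bears it (a point fixed in the world has none). Each returns a list of dicts, best first, with "score" (0 to 1); they miss things now and then, are a little off and sometimes report something else, mostly with a low value. They report only what shows in the picture. A call takes as long as a camera call.
- env.recognise(camera, thing): "location" ([column, row] in pixels, amid what is visible of it).
The state is a dict: "t": time; "joints": joint angles; "qvel": joint speeds; "tau": joint torques, N m; "eef_pos": TCP position; "tcp_rot": TCP orientation; "ft_force": force on the tool from outside, world axes, zero at the start; "moment": the same for the moment, N m; "opening": opening from 0.0 (shut) to 1.0 (fully open); "grip_force": force on a finger pad.
Only numpy, scipy, OpenCV 4.12 (cv2) and the standard library are available. Lean on these libraries where they do the work, as an engineer would, in place of code of your own. Each camera call takes 0.05 s, during which the arm holds its last target. There are 200 camera calls.

## Working session

There is one attempt and no reset: what is moved stays moved. The work goes in short steps, Python scripts to look and compute and a tool call to move; the robot and the scene stay as the last step left them, time stands still between calls to the robot, and variables do not carry over. Pictures are saved under pics/ and viewed, at most 10 in all, crops included, and the job is handed in when it is done.

Besides the shell and the picture viewer there is one more tool, called after "Emit:" as a command line: name --pt "numbers of a row" for each row, then --argument value for the rest. jog_arm: Moves the arm, as the interface text tells. Its arguments: {"type":"object","properties":{"motion":{"type":"array"}},"required":["motion"]}

```bash
mkdir -p pics; ls
cat > h.py <<'E'
import numpy as np, cv2
from cell import env
def cloud(im):
    K=np.array(im["camera_matrix"]);T=np.linalg.inv(np.array(im["world_to_cam"]))
    z=im["z_map"].astype(float);v,u=np.mgrid[:480,:640]
    x=(u-K[0,2])/K[0,0]*z;y=(v-K[1,2])/K[1,1]*z
    P=np.stack([x,-y,-z,np.ones_like(z)],-1)@T.T
    P=P[...,:3];P[z==0]=np.nan
    return P
def save(im,n): cv2.imwrite("pics/"+n,im["color"][...,::-1])
E
python3 - <<'E'
from h import *
for c in ["scene","top"]:
    im=env.read_camera(c);save(im,c+"0.png");np.save(c+"0.npy",cloud(im));np.save(c+"0c.npy",im["color"])
    for t in ["pail","bail_grip","hanger"]: print(c,t,env.recognise(c,t)[:2])
    print(im["camera_matrix"],im["world_to_cam"])
print(env.state())
E
```

```text
pics
scene pail [{'location': [369.0, 297.9], 'score': 0.95}]
scene bail_grip [{'location': [379.8, 259.9], 'score': 0.64}, {'location': [436.8, 392.8], 'score': 0.64}]
scene hanger [{'location': [269.5, 218.9], 'score': 0.93}, {'location': [329.7, 276.3], 'score': 0.42}]
[[582.39741976   0.         323.20695428]
 [  0.         582.39741976 241.81670635]
 [  0.           0.           1.        ]] [[-8.34372191e-01  5.51137605e-01 -8.38967437e-03  5.19292983e+02]
 [-4.13828527e-01 -6.16299447e-01  6.70015628e-01  1.41571817e+02]
 [ 3.64100257e-01  5.62514294e-01  7.42299583e-01 -1.88323869e+03]
 [ 0.00000000e+00  0.00000000e+00  0.00000000e+00  1.00000000e+00]]
top pail [{'location': [249.5, 256.4], 'score': 0.91}]
top bail_grip [{'location': [273.8, 270.8], 'score': 0.69}]
top hanger [{'location': [386.6, 222.4], 'score': 0.72}]
[[509.4113641    0.         321.99897874]
 [  0.         509.4113641  239.89526346]
 [  0.           0.           1.        ]] [[ 9.28107247e-03 -9.99924808e-01  8.01494262e-03 -5.30802650e+01]
 [ 9.98297676e-01  9.72692551e-03  5.75077180e-02 -6.02814810e+02]
 [-5.75813547e-02  7.46756529e-03  9.98312888e-01 -1.37743483e+03]
 [ 0.00000000e+00  0.00000000e+00  0.00000000e+00  1.00000000e+00]]
{'t': 0.4, 'joints': array([ 1.04142594e+00,  4.91008223e-01,  1.55898391e+00,  1.39135816e-05,
        1.09171016e+00, -1.05565066e-01]), 'qvel': array([ 0.00147659,  0.00014391,  0.00011387, -0.00103441, -0.000673  ,
       -0.00123709]), 'tau': array([-1.85982448e-03, -6.11923027e+01, -2.58178854e+01,  6.92294212e-02,
        4.53017908e-02, -7.45705620e-05]), 'eef_pos': array([256.96893357, 569.71178152, 292.16474261]), 'tcp_rot': array([-3.14148492e+00, -2.38305823e-05,  2.71778091e+00]), 'ft_force': array([-0.20271644, -0.01902053, -0.3040092 ]), 'moment': array([0.04240895, 0.0493631 , 0.0436667 ]), 'grip_force': 0.0, 'opening': 1.0058625101652547}
```

View pics/scene0.png

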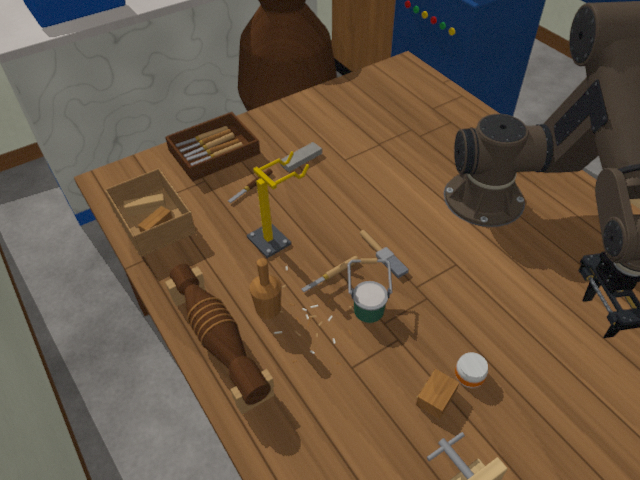

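View pics/top0.png

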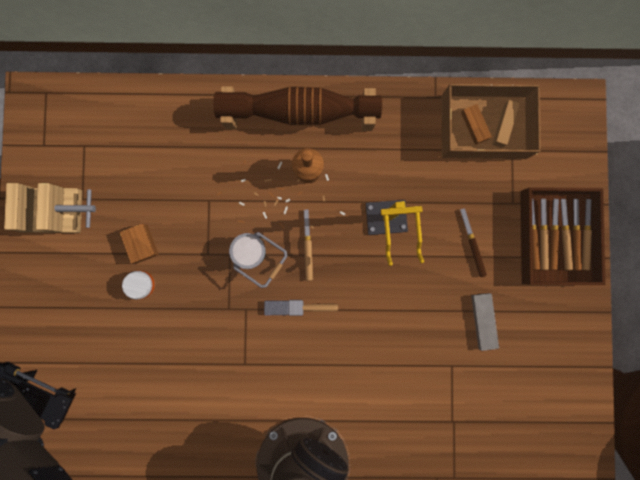

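The pail is at scene (369,300) and top (247,251), with its bail lying flat towards top (275,268). The hanger post is at top (400,208), and the prongs run towards the robot, with tips at (390,262) and (421,260). A chisel lies next to the bail at (308,245), and the brush is at (285,308).

Run:
```python
import numpy as np, cv2
for c in ["top","scene"]:
    P=np.load(c+"0.npy");C=np.load(c+"0c.npy")
    hsv=cv2.cvtColor(C,cv2.COLOR_RGB2HSV)
    z=P[...,2]
    yel=(hsv[...,0]>22)&(hsv[...,0]<33)&(hsv[...,1]>180)&(hsv[...,2]>90)&(z>150)
    p=P[yel];print(c,"yellow",len(p),p.min(0),p.max(0))
    # prongs: fit
    for lo,hi in [(190,265)]:
        q=p[(p[:,2]>lo)&(p[:,2]<hi)]
        np.set_printoptions(precision=1,suppress=True)
        # order by x
        q=q[np.argsort(q[:,0])]
        print(q[::max(1,len(q)//45)])
    if c=="top": ctr=P[251,247]
    else: ctr=P[293,370]
    print("lid px",ctr)
    m=(np.hypot(P[...,0]-ctr[0],P[...,1]-ctr[1])<70)&(abs(z-70)<6)
    q=P[m]
    (cx,cy),r=cv2.minEnclosingCircle(q[:,:2].astype(np.float32));print("lid",len(q),cx,cy,r,q.mean(0))
    m=(np.hypot(P[...,0]-ctr[0],P[...,1]-ctr[1])<150)&(z>73)&(z<100)
    q=P[m];q=q[np.hypot(q[:,0]-cx,q[:,1]-cy)>42]
    print("bail",len(q));
    d=np.hypot(q[:,0]-cx,q[:,1]-cy); g=q[d>80]; print(g.mean(0), cv2.minAreaRect(q[:,:2].astype(np.float32)))
    sc=C[m];
```

```text
top yellow 20 [ 586.5305236  -268.72515935  238.29295549] [ 677.00268948 -190.59241235  257.81821583]
[[ 586.5 -198.5  250.6]
 [ 595.4 -195.8  254.1]
 [ 600.2 -196.1  251.3]
 [ 602.3 -195.8  253.7]
 [ 605.3 -268.7  254.1]
 [ 607.1 -196.2  250.5]
 [ 607.6 -266.7  253.1]
 [ 609.8 -266.3  254.7]
 [ 616.2 -193.8  251.5]
 [ 618.5 -193.8  251.5]
 [ 621.5 -267.1  250.9]
 [ 642.1 -264.8  251.2]
 [ 644.  -194.2  248.3]
 [ 652.1 -190.6  257.8]
 [ 661.5 -204.4  257. ]
 [ 666.3 -229.4  257.6]
 [ 669.9 -226.5  247.2]
 [ 672.5 -226.9  244.9]
 [ 675.7 -230.3  238.3]
 [ 677.  -222.2  245.2]]
lid px [569.  149.4  73.8]
lid 937 571.7085571289062 151.21511840820312 47.255897521972656 [571.3 151.6  71. ]
bail 263
[530.1  81.8  97.3] ((555.7467041015625, 127.92183685302734), (143.5902099609375, 114.97535705566406), 56.974632263183594)
scene yellow 676 [ 537.4 -279.5  150. ] [ 684.6 -177.9  262.3]
[[ 537.4 -206.4  253. ]
 [ 546.1 -198.1  248.5]
 [ 549.9 -198.3  232. ]
 [ 553.7 -271.2  244.7]
 [ 558.  -201.4  226.4]
 [ 562.7 -268.5  232.5]
 [ 568.3 -195.   232.5]
 [ 576.3 -192.4  234.6]
 [ 583.1 -195.6  25
[... 506 characters left out ...]
3]
 [ 665.1 -207.4  246.1]
 [ 665.3 -271.7  257.1]
 [ 666.2 -219.7  192.6]
 [ 667.  -234.8  259.3]
 [ 667.8 -214.1  209.2]
 [ 668.6 -233.4  250.3]
 [ 669.2 -247.5  258.3]
 [ 670.3 -225.6  246.1]
 [ 671.2 -229.3  247.4]
 [ 672.4 -233.9  241. ]
 [ 674.9 -223.   246.7]
 [ 676.3 -220.7  245.4]
 [ 678.  -214.3  232.9]
 [ 679.5 -216.3  206.1]
 [ 681.  -219.7  204.2]
 [ 681.6 -235.7  203.4]
 [ 682.3 -221.   215.1]
 [ 682.8 -232.2  210.5]
 [ 683.9 -222.4  222.3]]
lid px [569.3 145.3  71.9]
lid 743 571.6806030273438 148.7404327392578 50.224395751953125 [573.  151.   71.6]
bail 258
[531.9  79.6  97.2] ((557.508544921875, 127.65161895751953), (147.9327392578125, 114.97105407714844), 57.115535736083984)
```

Run:
```python
import numpy as np, cv2
np.set_printoptions(precision=1,suppress=True)
from scipy.optimize import minimize
Y=[]
for c in ["top","scene"]:
    P=np.load(c+"0.npy");C=np.load(c+"0c.npy")
    hsv=cv2.cvtColor(C,cv2.COLOR_RGB2HSV);z=P[...,2]
    yel=(hsv[...,0]>20)&(hsv[...,0]<35)&(hsv[...,1]>150)&(z>215)&(z<270)
    p=P[yel];p=p[(p[:,0]<650)];Y.append(p)
    for s in (p[p[:,1]>-230],p[p[:,1]<-230]):
        a=np.polyfit(s[:,0],s[:,1],1);print(c,"prong",len(s),a[0],"y@600",np.polyval(a,600),"xmin",s[:,0].min())
        for x in range(535,650,8):
            t=s[(s[:,0]>=x)&(s[:,0]<x+8)]
            if len(t):print("   ",x+4,t[:,2].min(),np.median(t[:,2]),t[:,2].max(),len(t))
    P2=P.reshape(-1,3);C2=C.reshape(-1,3)
    d=np.hypot(P2[:,0]-571.7,P2[:,1]-150.5)
    m=(d>52)&(d<140)&(P2[:,2]>50)&(P2[:,2]<200)
    q=P2[m];dd=d[m]
    ax=(q[dd>60,:2].mean(0)-[571.7,150.5]);yaw=np.arctan2(ax[1],ax[0]);print("yaw",yaw)
    u=(q[:,:2]-[571.7,150.5])@[np.cos(yaw),np.sin(yaw)];w=(q[:,:2]-[571.7,150.5])@[-np.sin(yaw),np.cos(yaw)]
    o=np.argsort(u)[::max(1,len(u)//30)];print(np.c_[u,w,q[:,2]][o])
```

```text
top prong 161 0.10158686288957422 y@600 -194.72423640793488 xmin 536.2911183563272
    539 246.8524802660013 253.4608968915161 259.66793224593357 9
    547 237.02038287663413 246.8435318321433 252.79221990093856 13
    555 230.03888524565173 232.96381576267413 238.09371326577389 8
    563 226.30028620458484 229.036969678741 233.7243580666593 12
    571 231.51916973257585 236.89599901602992 239.29857836748374 7
    579 239.88367316837866 247.21797250130226 253.68053326107292 11
    587 248.38195323594778 251.75488205579052 255.16987532282883 10
    595 247.85911264834363 252.43869247428825 255.30958370876147 11
    603 247.2878541190687 251.3472783782197 256.70450438658645 12
    611 249.20460541221087 251.2774054356853 255.61263149799174 11
    619 247.74031071456488 251.64733569215764 255.39708719520854 11
    627 246.3577179269364 250.35000971898592 257.23530443874847 14
    635 250.72217294844404 252.14753785733467 256.805244914337 12
    643 248.17527187794303 251.65111301682555 256.3448347835797 14
    651 249.8078873337995 252.58923143400978 257.0264790194515 6
top prong 145 0.
[... 3911 characters left out ...]
320374
[[ -5.   51.9  86.7]
 [  3.   56.8  84.9]
 [  8.9 -53.7  88.5]
 [ 14.2  56.4  87.5]
 [ 21.  -51.6  94.4]
 [ 27.8 -52.5  89.9]
 [ 33.3 -55.2  95.7]
 [ 39.1 -52.9  97. ]
 [ 43.7 -53.4  95.4]
 [ 47.3  53.  100.9]
 [ 52.8 -54.4  92.6]
 [ 58.4 -54.4  98.5]
 [ 63.   52.4  98.5]
 [ 68.8  57.5  95.8]
 [ 73.9  57.2  93.8]
 [ 78.4  51.9 100.9]
 [ 82.3 -50.6 103.2]
 [ 85.   -4.6 108.9]
 [ 86.8  51.5  99.3]
 [ 88.1  -7.9 101.1]
 [ 88.8  16.7 109. ]
 [ 89.2   2.8 100. ]
 [ 89.9  27.2 103.7]
 [ 90.9  54.1  98.7]
 [ 91.4  32.6 106.1]
 [ 91.9 -11.1  96.5]
 [ 92.6 -35.1 103.8]
 [ 93.5 -32.5 102.7]
 [ 94.    0.1 106.8]
 [ 94.9 -18.7 109.6]
 [ 95.8  43.1 101. ]
 [ 97.3 -35.5 102.5]
 [ 99.2  -5.7 104.8]]
```

Measured values:
- **Pail:** centre (572,150.5), yaw about -2.16.
- **Bail:** raised about 0.2 rad, grip near (520,74,101).
- **Hanger seat:** about (568,-234,235), yaw about 0.095. The post and the prong spacing agree with this.

I'm moving over the grip.

Emit:
jog_arm --pt "0 0 9.8 0 0 0 50" --pt "0 0 0 -40 -21 5 50" --pt "0 0 0 -50 -27 7 50" --pt "0 0 0 -50 -27 7 50" --pt "0 0 0 -50 -27 7 50" --pt "0 0 0 -50 -27 7 50" --pt "0 0 0 -50 -27 7 50" --pt "0 0 0 -50 -27 7 50" --pt "0 0 0 -50 -27 7 50" --pt "0 0 0 -40 -21 6 50"

```text
t: 1.65
eef_pos: [484.5, 135.5, 232.2]
tcp_rot: [3.141, 0.0, 2.546]
ft_force: [-0.3, 0.5, 0.1]
opening: 0.526
grip_force: 0.0
```

Emit:
jog_arm --pt "0 0 0 -40 -20 5 50" --pt "0 0 0 -25 -11 5 50" --pt "0 0 0 0 0 0 50" --pt "0 0 0 0 0 0 50"

```text
t: 2.15
eef_pos: [519.8, 75.8, 222.3]
tcp_rot: [3.142, -0.0, 2.547]
ft_force: [-0.3, 0.1, -0.6]
opening: 0.527
grip_force: 0.0
```

Run:
```python
from h import *
np.set_printoptions(precision=3,suppress=True)
s=env.state();print(s["t"],s["eef_pos"],s["tcp_rot"],s["joints"],s["opening"])
im=env.read_camera("wrist");save(im,"w1.png");P=cloud(im).reshape(-1,3)
c=np.array([571.7,150.5])
for n in ["bail_grip"]: 
    r=env.recognise("wrist",n);print(r[:2]); 
    Q=P.reshape(480,640,3)
    for k in r[:2]: print(Q[int(k["location"][1]),int(k["location"][0])])
m=(abs(P[:,2]-71)<5)&(np.hypot(*(P[:,:2]-c).T)<65);q=P[m]
if len(q): print("lid",len(q),cv2.minEnclosingCircle(q[:,:2].astype(np.float32)))
d=np.hypot(*(P[:,:2]-c).T)
m=(P[:,2]>75)&(P[:,2]<125)&(d<125)&(d>50);q=P[m];print(len(q))
yaw=-2.165;u=(q[:,:2]-c)@[np.cos(yaw),np.sin(yaw)];w=(q[:,:2]-c)@[-np.sin(yaw),np.cos(yaw)]
t=(u>75)&(abs(w)<48);print("top wire",t.sum(),u[t].mean(),q[t,2].mean(),np.percentile(q[t,2],95),np.polyfit(w[t],u[t],1))
for sg in (1,-1):
    t=(u>15)&(u<75)&(sg*w>40)&(sg*w<70);
    if t.sum()>5: print("leg",t.sum(),np.polyfit(u[t],w[t],1),np.polyfit(u[t],q[t,2],1))
```

```text
2.15 [519.788  75.794 222.303] [ 3.142 -0.     2.547] [ 0.019  0.439  1.88   0.     0.822 -0.957] 0.5271914833808851
[{'location': [324.2, 230.7], 'score': 0.84}, {'location': [437.3, 246.4], 'score': 0.21}]
[524.728  74.643   1.554]
[560.009 141.186  73.089]
lid 14183 ((572.3812866210938, 150.56051635742188), 48.06405258178711)
4847
top wire 2614 92.95620034970845 104.58086365493936 107.46561076324998 [ 0.004 92.968]
leg 221 [-0.032 56.215] [ 0.136 88.245]
leg 1203 [  0.014 -52.481] [ 0.184 85.796]
```

View pics/w1.png

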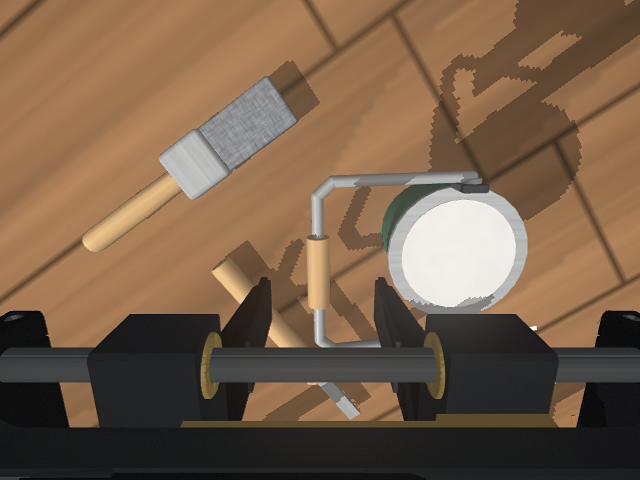

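The wrist view shows the bail's light grip at (318,272) between the fingers, the lid at (457,253), and a chisel below at (285,320). The grip is at radius 93 and height about 101, so I'm descending and closing.

Emit:
jog_arm --pt "0 0 0 -1 -2 15 50" --pt "0 0 0 0 0 20 50" --pt "0 0 0 0 0 17 50" --pt "0 0 0 0 0 10 50" --pt "0 0 0 0 0 0 50" --pt "0 0 0 0 0 0 10" --pt "0 0 0 0 0 0 10" --pt "0 0 0 0 0 0 10" --pt "0 0 0 0 0 0 10"

```text
t: 3.38
eef_pos: [519.9, 73.1, 160.4]
tcp_rot: [3.141, 0.0, 2.547]
ft_force: [-0.0, -0.1, 0.1]
opening: 0.163
grip_force: 0.0
```

Emit:
jog_arm --pt "0 0 0 0 0 0 8" --pt "0 0 0 0 0 0 8" --pt "0 0 0 0 0 0 8"

```text
t: 3.75
eef_pos: [519.7, 73.1, 160.2]
tcp_rot: [-3.141, -0.0, 2.547]
ft_force: [-1.5, -1.7, -0.2]
opening: 0.138
grip_force: 30.0
```

Emit:
jog_arm --pt "0 0 0 0 2.0 -7.9 8" --pt "0 0 0 0 2.6 -7.6 8" --pt "0 0 0 0 3.3 -7.5 8" --pt "0 0 0 0 3.9 -7.2 8" --pt "0 0 0 0 4.5 -6.7 8" --pt "0 0 0 0 5.0 -6.4 8" --pt "0 0 0 0 5.6 -5.9 8" --pt "0 0 0 0 6.1 -5.4 8" --pt "0 0 0 0 0 0 8"

```text
t: 4.88
eef_pos: [538.6, 100.7, 215.3]
tcp_rot: [3.141, 0.001, 2.547]
ft_force: [-2.9, -4.2, 5.7]
opening: 0.138
grip_force: 30.0
```

Emit:
jog_arm --pt "0 0 0 0 -1 -1 8" --pt "0 0 0 0 0 0 8"

```text
t: 5.12
eef_pos: [537.6, 99.6, 215.7]
tcp_rot: [-3.142, -0.001, 2.547]
ft_force: [-3.2, -1.1, 3.0]
opening: 0.138
grip_force: 30.0
```

Emit:
jog_arm --pt "0 0 0 0 6.2 -5.4 8" --pt "0 0 0 0 6.8 -4.6 8" --pt "0 0 0 0 7.2 -3.9 8" --pt "0 0 0 0 7.6 -3.1 8" --pt "0 0 0 0 0 0 8" --pt "0 0 0 0 0 0 8"

```text
t: 5.88
eef_pos: [553.3, 122.7, 232.8]
tcp_rot: [3.141, -0.0, 2.547]
ft_force: [-0.4, 0.7, -1.2]
opening: 0.14
grip_force: 30.0
```

Emit:
jog_arm --pt "0 0 0 0 8.2 -2.7 8" --pt "0 0 0 0 8.3 -1.9 8" --pt "0 0 0 0 8.5 -1.1 8" --pt "0 0 0 0 8.3 -0.4 8" --pt "0 0 0 0 0 0 8" --pt "0 0 0 0 0 0 8"

```text
t: 6.62
eef_pos: [571.9, 150.2, 238.7]
tcp_rot: [-3.141, -0.0, 2.547]
ft_force: [0.1, 0.4, -5.3]
opening: 0.14
grip_force: 30.0
```

Run:
```python
from h import *
np.set_printoptions(precision=3,suppress=True)
s=env.state();print(s["t"],s["eef_pos"],s["tcp_rot"],s["ft_force"],s["joints"])
im=env.read_camera("scene");cv2.imwrite("pics/s2.png",cv2.resize(im["color"][200:340,280:480,::-1],None,fx=4,fy=4))
for c in ["scene","top"]:
    P=cloud(im if c=="scene" else env.read_camera(c)).reshape(-1,3);cc=np.array([572,150.5])
    m=(abs(P[:,2]-71)<4)&(np.hypot(*(P[:,:2]-cc).T)<65);q=P[m]
    print(c,len(q),q.mean(0),cv2.minEnclosingCircle(q[:,:2].astype(np.float32)))
    yaw=-2.165;u=(P[:,:2]-cc)@[np.cos(yaw),np.sin(yaw)];w=(P[:,:2]-cc)@[-np.sin(yaw),np.cos(yaw)]
    m=(abs(abs(w)-54)<8)&(abs(u)<30)&(P[:,2]>80)&(P[:,2]<175)
    if m.sum()>10: print("legs u vs z",m.sum(),np.polyfit(P[m,2]-82,u[m],1))
```

```text
6.625 [571.89  150.21  238.738] [-3.141 -0.     2.547] [ 0.055  0.411 -5.278] [ 0.145  0.502  1.703  0.     0.937 -0.831]
scene 618 [573.119 148.935  71.646] ((571.3265991210938, 146.02296447753906), 49.68703079223633)
legs u vs z 143 [-0.011  0.492]
top 74 [589.568 115.27   70.984] ((589.120361328125, 115.97126770019531), 22.395732879638672)
legs u vs z 25 [-0.018  3.844]
```

View pics/s2.png

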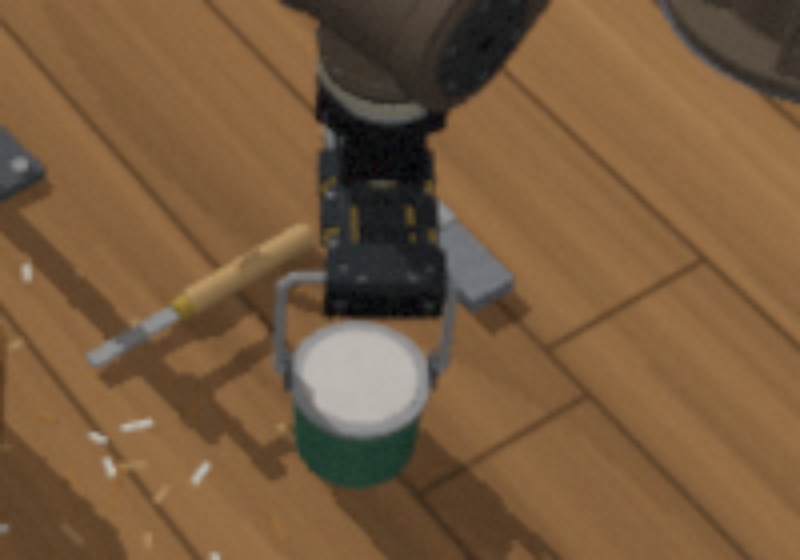

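The bail stands upright with its legs vertical, at crop (283,330) and (445,330), and the pail is still on the bench. Lifting now.

Emit:
jog_arm --pt "0 0 0 0 0 -3 8" --pt "0 0 0 0 0 -6 8" --pt "0 0 0 0 0 -10 8" --pt "0 0 0 0 0 -14 8" --pt "0 0 0 0 0 -16 8" --pt "0 0 0 0 0 -16 8" --pt "0 0 0 0 0 -14 8" --pt "0 0 0 0 0 -10 8" --pt "0 0 0 0 0 -7 8" --pt "0 0 0 0 0 -4 8"

```text
t: 7.98
eef_pos: [572.0, 150.2, 339.1]
tcp_rot: [-3.142, -0.0, 2.547]
ft_force: [0.1, 0.4, -5.4]
opening: 0.139
grip_force: 30.0
```

Emit:
jog_arm --pt "0 0 2 0 0 0 8" --pt "0 0 4 0 0 0 8" --pt "0 0 6 0 0 0 8" --pt "0 0 6 0 0 0 8" --pt "0 0 6 0 0 0 8" --pt "0 0 6 0 0 0 8" --pt "0 0 6 0 0 0 8" --pt "0 0 6 0 0 0 8" --pt "0 0 5 0 0 0 8" --pt "0 0 3.5 0 0 0 8"

```text
t: 9.22
eef_pos: [572.0, 150.2, 338.4]
tcp_rot: [-3.141, -0.0, 1.662]
ft_force: [-0.2, 0.1, -5.2]
opening: 0.142
grip_force: 30.0
```

Emit:
jog_arm --pt "0 0 0 -3 -1 0 8" --pt "0 0 0 -7 -2.5 0 8" --pt "0 0 0 -12 -4 0 8" --pt "0 0 0 -17 -6 0 8" --pt "0 0 0 -22 -8 0 8" --pt "0 0 0 -25 -9 0 8" --pt "0 0 0 -25 -9 0 8" --pt "0 0 0 -25 -9 0 8" --pt "0 0 0 -25 -9 0 8" --pt "0 0 0 -25 -9 0 8"

```text
t: 10.48
eef_pos: [522.6, -43.0, 339.1]
tcp_rot: [3.141, 0.0, 1.665]
ft_force: [0.3, 0.3, -5.9]
opening: 0.141
grip_force: 30.0
```

Emit:
jog_arm --pt "0 0 0 -25 -9 0 8" --pt "0 0 0 -25 -9 0 8" --pt "0 0 0 -25 -9 0 8" --pt "0 0 0 -25 -9 0 8" --pt "0 0 0 -25 -9 0 8" --pt "0 0 0 -22 -8 0 8" --pt "0 0 0 -19 -6.5 0 8" --pt "0 0 0 -15 -5 0 8" --pt "0 0 0 -10 -3 0 8" --pt "0 0 0 -5 -2 0 8"

```text
t: 11.72
eef_pos: [472.6, -243.3, 338.8]
tcp_rot: [-3.142, -0.0, 1.665]
ft_force: [0.5, 0.4, -5.4]
opening: 0.138
grip_force: 30.0
```

Run:
```python
from h import *
np.set_printoptions(precision=3,suppress=True)
s=env.state();print(s["t"],s["eef_pos"],s["tcp_rot"],s["ft_force"],s["moment"])
im=env.read_camera("scene");cv2.imwrite("pics/s3.png",cv2.resize(im["color"][80:320,200:440,::-1],None,fx=2.5,fy=2.5))
tc=s["eef_pos"][:2];a=s["tcp_rot"][2]
im=env.read_camera("wrist");save(im,"w3.png")
P=cloud(im).reshape(-1,3);C=im["color"].reshape(-1,3)
ok=~np.isnan(P[:,0])
ux=np.array([np.cos(a),np.sin(a)]);uy=np.array([np.sin(a),-np.cos(a)])
w=(P[:,:2]-tc)@ux;u=(P[:,:2]-tc)@uy
m=ok&(abs(w)>26)&(abs(w)<46)&(abs(u)<15)&(P[:,2]>255)&(P[:,2]<300)
print("wire",m.sum());
for sg in(1,-1):
    k=m&(sg*w>0)
    if k.sum(): print(sg,P[k].mean(0),w[k].min(),w[k].max(),u[k].mean(),np.percentile(P[k,2],95))
hsv=cv2.cvtColor(im["color"],cv2.COLOR_RGB2HSV).reshape(-1,3)
y=ok&(hsv[:,0]>20)&(hsv[:,0]<35)&(hsv[:,1]>150)&(P[:,2]>215)&(P[:,2]<270)&(P[:,0]>530)&(P[:,0]<650)
for k in (y&(P[:,1]>-232),y&(P[:,1]<-232)):
    if k.sum()>20: 
        b=np.polyfit(P[k,0],P[k,1],1);print("prong",k.sum(),b[0],np.polyval(b,600),np.polyval(b,568));d=P[k];z=d[d[:,0]<600];print("dip",z[z[:,2]<np.percentile(z[:,2],15)].mean(0), d[:,0].min())
```

```text
11.725 [ 472.623 -243.332  338.825] [-3.142 -0.     1.665] [ 0.472  0.436 -5.436] [-0.103  0.02  -0.005]
wire 1132
1 [ 470.033 -207.17   281.09 ] 26.004573155689165 45.92615980136548 0.8307388648665699 282.63827242630384
-1 [ 477.704 -282.876  281.451] -45.919590261853614 -33.47992742864652 1.3300944767813738 282.7329401449077
prong 3591 0.08383267714867812 -195.0783651231423 -197.76101079190002
dip [ 564.912 -197.708  231.331] 535.2754944837376
prong 1601 0.11960340486177277 -264.5682266054599 -268.3955355610367
dip [ 569.91  -266.908  229.692] 552.0381806017932
```

View pics/s3.png

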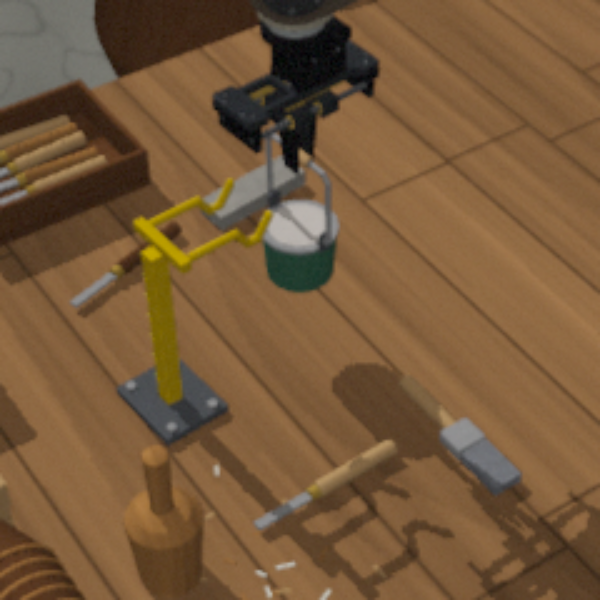

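View pics/w3.png

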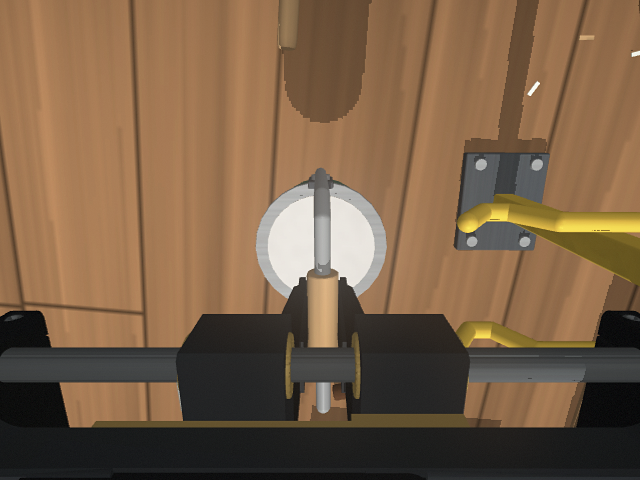

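The pail hangs level under the gripper at crop (300,250), and the prongs lie ahead with their tips at crop (230,185) and (265,215). The wire is at z 279 and the tips at 260. I'm moving in along the prongs, about 94 mm.

Emit:
jog_arm --pt "0 0 0 0 3 0 8" --pt "0 0 0 0 7 0 8" --pt "0 0 0 0.7 11 0 8" --pt "0 0 0 0 13 0 8" --pt "0 0 0 0 14 0 8" --pt "0 0 0 0 14 0 8" --pt "0 0 0 0 12.4 0 8" --pt "0 0 0 0 10 0 8" --pt "0 0 0 0 6 0 8" --pt "0 0 0 0 4 0 8"

```text
t: 13.08
eef_pos: [566.9, -233.3, 338.8]
tcp_rot: [-3.141, -0.0, 1.665]
ft_force: [0.3, 1.1, -4.8]
opening: 0.134
grip_force: 30.0
```

Emit:
jog_arm --pt "0 0 0 0 0 3 8" --pt "0 0 0 0 0 6 8" --pt "0 0 0 0 0 6 8" --pt "0 0 0 0 0 6 8" --pt "0 0 0 0 0 5 8" --pt "0 0 0 0 0 4 8" --pt "0 0 0 0 0 0 8"

```text
t: 13.95
eef_pos: [566.6, -233.3, 308.6]
tcp_rot: [-3.141, -0.0, 1.665]
ft_force: [-0.5, 0.4, -5.9]
opening: 0.136
grip_force: 30.0
```

```bash
cat > m.py <<'E'
from h import *
import sys
np.set_printoptions(precision=2,suppress=True)
s=env.state();print(s["t"],s["eef_pos"],s["tcp_rot"],s["ft_force"],s["moment"])
im=env.read_camera("scene");cv2.imwrite("pics/%s.png"%sys.argv[1],cv2.resize(im["color"][110:310,230:380,::-1],None,fx=3,fy=3))
tc=np.array([568,-233.5]);a=1.666
ux=np.array([np.cos(a),np.sin(a)]);uy=np.array([np.sin(a),-np.cos(a)])
for c in ["wrist","top","scene"]:
    im=env.read_camera(c) if c!="scene" else im
    P=cloud(im).reshape(-1,3);hsv=cv2.cvtColor(im["color"],cv2.COLOR_RGB2HSV).reshape(-1,3)
    w=(P[:,:2]-tc)@ux;u=(P[:,:2]-tc)@uy
    grey=hsv[:,1]<70
    for sg in (1,-1):
        m=grey&(sg*w>23)&(sg*w<48)&(abs(u)<20)&(P[:,2]>215)&(P[:,2]<285)
        y=(~grey)&(hsv[:,0]>20)&(hsv[:,0]<35)&(hsv[:,1]>150)&(abs(u)<24)&(sg*w>25)&(sg*w<47)&(P[:,2]>215)
        print(c,sg,m.sum(),(u[m].mean(),w[m].mean(),np.percentile(P[m,2],90)) if m.sum()>3 else "", y.sum(),(w[y].mean(),P[y,2].min()) if y.sum()>3 else "")
E
python3 m.py s4
```

```text
13.95 [ 566.6  -233.27  308.61] [-3.14 -0.    1.67] [-0.49  0.39 -5.88] [-0.06  0.05  0.  ]
wrist 1 1007 (np.float64(-0.5152518655148117), np.float64(35.90602347120031), np.float64(252.34481842940338)) 662 (np.float64(35.66186563557027), np.float64(226.91429735718316))
wrist -1 386 (np.float64(0.04024049248841798), np.float64(-40.61316342780115), np.float64(252.32992409581615)) 0 
top 1 3  0 
top -1 0  0 
scene 1 3  0 
scene -1 0  0
```

View pics/s4.png

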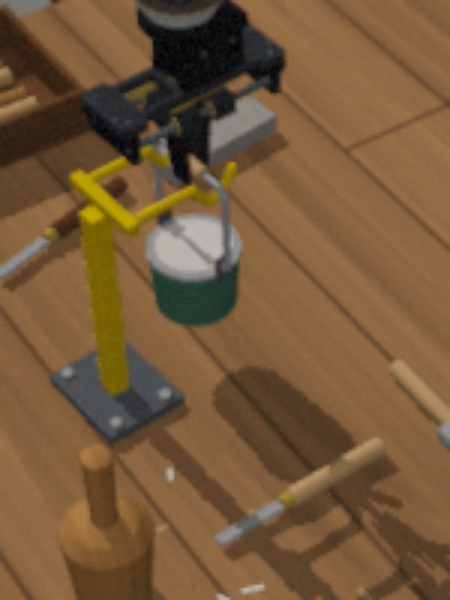

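The wire is inside the dips in the horizontal plane, and the bail is between the upturned tip at crop (230,175) and the slope towards the post. It has 14 mm left to go down, so I'm lowering slowly.

Emit:
jog_arm --pt "0 0 0 0 0 3 8" --pt "0 0 0 0 0 3 8" --pt "0 0 0 0 0 3 8" --pt "0 0 0 0 0 2 8" --pt "0 0 0 0 0 1 8" --pt "0 0 0 0 0 0 8" --pt "0 0 0 0 0 0 8"

```text
t: 14.98
eef_pos: [566.7, -233.3, 297.0]
tcp_rot: [3.141, 0.0, 1.665]
ft_force: [1.1, 1.0, -5.4]
opening: 0.137
grip_force: 30.0
```

Emit:
jog_arm --pt "0 0 0 0 0 1 8" --pt "0 0 0 0 0 0 8"

```text
t: 15.22
eef_pos: [566.7, -233.3, 296.1]
tcp_rot: [3.141, 0.0, 1.665]
ft_force: [0.4, 1.2, -3.7]
opening: 0.141
grip_force: 30.0
```

Emit:
jog_arm --pt "0 0 0 0 0 1 8" --pt "0 0 0 0 0 0 8"

```text
t: 15.48
eef_pos: [566.7, -233.3, 295.8]
tcp_rot: [3.141, 0.001, 1.665]
ft_force: [-2.1, 1.3, 4.4]
opening: 0.141
grip_force: 30.0
```

The weight is now on the hanger, so I'm easing off slightly and opening.

Emit:
jog_arm --pt "0 0 0 0 0 -0.5 8" --pt "0 0 0 0 0 0 8" --pt "0 0 0 0 0 0 16" --pt "0 0 0 0 0 0 20" --pt "0 0 0 0 0 0 30" --pt "0 0 0 0 0 0 40" --pt "0 0 0 0 0 0 50" --pt "0 0 0 0 0 0 50" --pt "0 0 0 0 0 0 50"

```text
t: 16.6
eef_pos: [566.6, -233.3, 295.4]
tcp_rot: [3.141, -0.0, 1.665]
ft_force: [-0.1, 0.3, 0.2]
opening: 0.527
grip_force: 0.0
```

```bash
python3 m.py s5
```

```text
16.6 [ 566.63 -233.31  295.42] [ 3.14 -0.    1.67] [-0.13  0.34  0.16] [-0.05  0.03 -0.  ]
wrist 1 1018 (np.float64(-0.4748292596066473), np.float64(35.97191526533627), np.float64(239.4975311588609)) 1392 (np.float64(34.85807017731758), np.float64(226.68749221245744))
wrist -1 405 (np.float64(0.015073224681377097), np.float64(-40.397434678964565), np.float64(239.51080183377562)) 1997 (np.float64(-35.196677943098635), np.float64(231.07889226404004))
top 1 0  0 
top -1 0  0 
scene 1 0  0 
scene -1 0  0
```

View pics/s5.png

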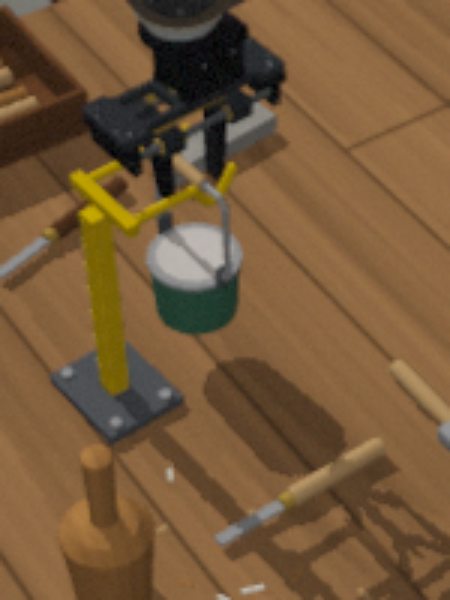

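The wire's top is at z 239.5 on both sides, so its centre is about 236, in both dips. The fingers are open at crop (165,190) and (215,145), and the pail hangs level. I'm retreating straight up.

Emit:
jog_arm --pt "0 0 0 0 0 -3 50" --pt "0 0 0 0 0 -6 50" --pt "0 0 0 0 0 -12 50" --pt "0 0 0 0 0 -20 50" --pt "0 0 0 0 0 -25 50" --pt "0 0 0 0 0 -25 50" --pt "0 0 0 0 0 -20 50" --pt "0 0 0 0 0 -9 50" --pt "0 0 0 0 0 0 50" --pt "0 0 0 0 0 0 50"

```text
t: 18.0
eef_pos: [566.5, -233.2, 414.6]
tcp_rot: [-3.141, -0.001, 1.665]
ft_force: [0.6, 0.5, -0.2]
opening: 0.526
grip_force: 0.0
```

```bash
python3 m.py s6
```

```text
18.0 [ 566.48 -233.24  414.64] [-3.14 -0.    1.67] [ 0.63  0.51 -0.15] [-0.12  0.08  0.04]
wrist 1 356 (np.float64(-0.22982753807611098), np.float64(35.82405930490815), np.float64(239.57799092381887)) 647 (np.float64(35.22899556682603), np.float64(228.0338066247989))
wrist -1 251 (np.float64(0.10147164036186465), np.float64(-36.193036729284856), np.float64(239.71735740140537)) 797 (np.float64(-35.608013042120966), np.float64(227.22169034615644))
top 1 30 (np.float64(-1.5807155028157829), np.float64(40.25613548609711), np.float64(240.0552463605445)) 24 (np.float64(35.476165347191234), np.float64(231.5420825808285))
top -1 0  0 
scene 1 30 (np.float64(-1.5807155028157829), np.float64(40.25613548609711), np.float64(240.0552463605445)) 24 (np.float64(35.476165347191234), np.float64(231.5420825808285))
scene -1 0  0
```

View pics/s6.png

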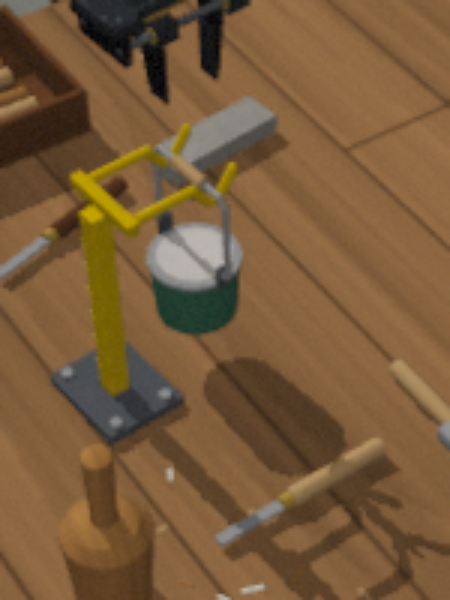

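The pail hangs level with its wire in both dips, at crop (165,150) and (210,195), and the gripper is clear. Handing in.

```bash
python3 -c "
from cell import env
print(env.job_done())"
```

```text
the job is handed in; nothing more can be done
None
```

The pail's bail was swung upright on the bench, and the pail now hangs level with its wire in both prong dips; the gripper was clear when I handed the job in at about 18 s.

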